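# Fetch the grating plate from its flap-top case and hold it over the bowl

## Robot

A 6-joint arm with a two-finger parallel gripper is mounted at the origin on the work surface. World frame = base frame: x ahead of the robot, y to its left, z up, the work surface at z = 0. Lengths are in mm, angles in degrees, forces in N, time in s.
With the tool pointing down it reaches from about 350 to 850 mm from the base axis. Payload 8.1 kg.
Tool frame: the origin (TCP) lies midway between the tips of the shut fingers; the grasp point (between the pads) lies 19 mm behind it; z points along the fingers, y is the line along which they close (so a half turn about z gives the same grasp; the last joint's range is limited). The gripper opens to 85 mm and grips with 20 to 120 N. Pads are 22 mm wide; open, the fingers measure 114 mm over their backs; the gripper's body (76 mm by 85 mm) begins 54 mm behind the grasp point. The pads swing forward as they close: fully open they stand 13 mm farther back than shut.
Start: joints at [65.982, 7.471, 85.268, -0, 87.261, -4.893], TCP at [196.56, 566.895, 231.292] pointing down, gripper open.
Joint ranges: [-169.43, 169.43], [-51.17, 129.36], [1.28, 143.12], [-76.62, 256.62], [0, 156.53], [-152.29, 152.29]. Speed limits (degrees/s): [136.94, 136.94, 159.86, 180, 180, 180].

## Interface

Orientations are given as [roll, pitch, yaw] about the fixed x, y, z axes, in that order (R = Rz(yaw) Ry(pitch) Rx(roll)).
In Python, from bench import sense, snapshot, camera_params, hand_in, masks_of, pinpoint gives the robot as it stands.
- The arm moves only by the tool step_arm, never from a script. Its argument "targets" is a list of rows, each an object with "angular": the turn, a rotation vector about the tool's x, y, z scaled (see below), a list of three; "dp": the shift along the tool's x, y, z scaled (see below), a list of three; "fingers": the closure, from 0 (fully open) to 1 (shut). A call has exactly 8 rows; each row is the pose to reach, as a shift and turn from the pose commanded when the call began, along the tool's axes at that moment, turning the shorter way round; what a row does not reach only later rows make up. The controller multiplies each number of a shift by 0.2 m and each number of a turn by 180 degrees. A row lasts 1/8 s, in which the tool goes at most 62.5 mm and 10.7 degrees, less where a joint would pass 70% of its speed; a pose out of reach is approached as far as the arm can. A call with a number of a shift or a turn outside -1 to 1 is refused whole. A call with a gripper value outside its range is refused whole. The fingers move at their own pace and stop on an object; "newtons" is the grip in N (left out, the last holds). Time passes only in rows, so rows that repeat a pose let the fingers close, or fill a call up. It gives the time, the measured TCP pose, the force, the opening and the grip force at its end, in the units of the state.
- sense(): the state, without advancing time (a new reading comes with each control period).
- snapshot(name): name is "side" or "top"; returns the picture (420x560x3 uint8, blue, green, red); there is no depth.
- camera_params(name): a dict with "vfov" (degrees; the focal length in pixels is half the picture's height over the tangent of half this angle, whatever the lens; pixels are square), "cx", "cy" (the principal point, pixels), "R" (3x3) and "t" (3): a world point X has camera coordinates R X + t. Camera axes: x right, y down, z forward; pixel columns grow to the right and rows downward; lengths in mm; the calibration is good to about 2 mm. A picture is of the moment at which its call begins. camera_params takes no time and is no camera call.
- hand_in(): hands the job in; it is judged then, once.
Trained networks look in the newest picture that a camera, given by its name, has taken for a name from the list of things; names that differ only in an ending like _2 or _b are one class to them, and where a whole thing is asked for, a point or a joint stands for the part that bears it (a point fixed in the world has none). Each returns a list of dicts, best first, with "conf" (0 to 1); they miss things now and then, are a little off and sometimes report something else, mostly with a low value. They report only what shows in the picture. A call takes as long as a camera call. They do not tell look-alikes from the thing itself.
- masks_of(camera, label): "pixels" (420x560 bool, what is visible of it) and "at" ([column, row] in pixels, amid what is visible of it).
- pinpoint(camera, label): "at" ([column, row] in pixels: a listed point, or the origin of a listed thing).
The state is a dict: "time": time; "joint_pos": joint angles; "qd": joint speeds; "joint_efforts": joint torques, N m; "tool_pos": TCP position; "tcp_rot": TCP orientation; "ft_force": force on the tool from outside, world axes, zero at the start; "wrist_torque": the same for the moment, N m; "finger_gap": finger opening in mm; "grip_force": force on a finger pad.
Only numpy, scipy, OpenCV 4.12 (cv2) and the standard library are available. Lean on these libraries where they do the work, as an engineer would, in place of code of your own. Each camera call takes 0.05 s, during which the arm holds its last target. There are 200 camera calls.

## Task

Lift the green flap of the white storage case by its bar and swing it right back until it stands open by itself, upright or beyond, and leave it open. Then draw the grating plate with the red grip up out of its slot and hold it upright over the middle of the white bowl, clear above the rim, ready for grating; finish while still holding it there, still, with the plate touching neither bowl nor case. Leave the blue-gripped slicing plate in its slot and do not push about the bowl, mug, jug or tin.

Things in the scene. Friction and masses are not known exactly. Their poses are not given: they have to be found in the camera images.
- case_floor (a point): Fixed white case, outside 130 x 210 x 105 mm (x, y, z), walls and floor 5 mm. Point: centre of its inner floor, 5 mm above the worktop; x points from front wall to hinge side, z up. Slots at y = +40 and -40 mm (insert to end wall 60 mm) hold the two inserts, either in either, standing in the x-z plane between 35 mm high guides at their ends (10 mm apart, 64 mm free between the pairs).
- flap (a joint): Angle of the green flap, rad: 0 shut flat on the case, grows as the front edge is lifted, 1.57 upright, stop at 1.85. Starts shut or a little ajar (up to 0.25). Its stiff hinge holds it at any angle it is left at; about 3 N at the bar moves it.
- flap_bar (a point): Middle of the flap's dark round handle bar, 10 mm thick, along the case's y, on posts 72 mm apart near the front edge. Flap shut: 120 mm before (-x) and 41 mm above the hinge axis; bar centre 35 mm above the flap's top face. Circles about the hinge axis; the bar can turn between the fingers.
- flap_hinge (a point): Middle of the hinge axis, on the top of the case's +x wall, 105 mm above the worktop. The axis runs along the case's y; this frame turns with the flap. The flap is 6 mm thick, 134 x 214 mm.
- grater_mid (a point): Grating plate: steel, dark holes, 100 wide (x), 8 thick (y), 68 mm tall, plus a red grip on top 44 wide (x), 10 thick (y), 20 mm tall; 88 mm tall in all, 60 to 130 g. Point: its centre, 44 mm above its lower edge and 34 mm below the middle of the grip; z up along the plate. Starts standing in the case under the flap, its top 12 mm below the rim.
- slicer_mid (a point): Slicing plate, same shape and size as the grating plate, with a blue grip and a slanted dark blade; this point is its centre, half-way up. Stays in its slot.
- bowl_rim (a point): Loose white bowl, rim 170 mm across, 70 mm high, standing on the worktop; this point is the centre of its mouth, 70 mm above the worktop. It stands to the left or right of the case.
- mug: Bystander: cream mug, 80 mm across, 90 mm tall, beyond the work; origin under its centre.
- jug: Bystander: cream jug, 104 mm across plus handle, 145 mm tall, at the right; origin under its centre.
- tin: Bystander: tin with terracotta label, 74 mm across, 110 mm tall, at the left; origin under its centre.
Mind the look-alikes: they are no part of the job. There is more than one size of the part that bears bowl_rim; the job needs the largest.

How it is judged:
By the outcome, as a careful person would: the job done as asked, in the order asked, and still so for the second after the job is handed in, while the arm keeps its last pose, push and grip.
It also fails if it takes over 61 s, if anything falls off the work surface, if the arm or the gripper's body presses on something with over 40 N, if the wrist force passes 120 N, or if a joint passes its speed limit or range.

## Working session

There is one attempt and no reset: what is moved stays moved. The work goes in short steps, Python scripts to look and compute and a tool call to move; the robot and the scene stay as the last step left them, time stands still between calls to the robot, and variables do not carry over. Pictures are saved under pics/ and viewed, at most 10 in all, crops included, and the job is handed in when it is done.

Besides the shell and the picture viewer there is one more tool, called as a command line: name --argument value ..., lists and objects as JSON in quotes. step_arm: Moves the arm, as the interface text tells. Its arguments: {"type":"object","properties":{"targets":{"type":"array","items":{"type":"object","properties":{"angular":{"type":"array","items":{"type":"number","minimum":-1,"maximum":1}},"dp":{"type":"array","items":{"type":"number","minimum":-1,"maximum":1}},"fingers":{"type":"number"}}}},"newtons":{"type":"number"}},"required":["targets"]}

```bash
ls; mkdir -p pics
cat > h.py <<'E'
import numpy as np, cv2
from bench import *
from scipy.spatial.transform import Rotation as Ro
def cam(n):
    p=camera_params(n); f=210/np.tan(np.radians(p['vfov']/2)); return p,f,np.array(p['R']),np.array(p['t'])
def ray(n,uv):
    p,f,R,t=cam(n); d=R.T@np.array([(uv[0]-p['cx'])/f,(uv[1]-p['cy'])/f,1]); return -R.T@t,d/np.linalg.norm(d)
def onz(n,uv,z):
    o,d=ray(n,uv); return o+d*(z-o[2])/d[2]
def proj(n,X):
    p,f,R,t=cam(n); c=R@np.array(X)+t; return f*c[:2]/c[2]+[p['cx'],p['cy']]
def tri(a,b):
    o1,d1=ray('side',a);o2,d2=ray('top',b)
    s=np.linalg.lstsq(np.c_[d1,-d2],o2-o1,rcond=None)[0]; p,q=o1+s[0]*d1,o2+s[1]*d2
    return (p+q)/2,np.linalg.norm(p-q)
E
python3 - <<'E'
from h import *
im=[snapshot(n) for n in('side','top')]
for n,i in zip(('side','top'),im): cv2.imwrite(f'pics/{n}0.png',i)
for n in('side','top'):
    p=camera_params(n);print(n,p)
    for l in['case_floor','flap_bar','flap_hinge','bowl_rim','grater_mid','mug','jug','tin']:
        print(l,[(np.round(r['at']),round(r['conf'],2)) for r in pinpoint(n,l)[:4]])
print(sense())
E
```

```text
pics
side {'vfov': 48.23720511939, 'cx': 274.3163920034853, 'cy': 212.7394900137404, 'R': array([[ 0.93768609, -0.34732716, -0.01042328],
       [-0.26892198, -0.70636427, -0.65477514],
       [ 0.22005855,  0.61677659, -0.75575185]]), 't': array([-511.26044415,  214.12904596, 1223.1730236 ])}
case_floor []
flap_bar [(array([269., 266.]), 0.94)]
flap_hinge [(array([315., 253.]), 0.84)]
bowl_rim [(array([307., 159.]), 0.84), (array([252., 182.]), 0.65), (array([186., 213.]), 0.59)]
grater_mid []
mug [(array([340., 205.]), 0.55)]
jug [(array([296., 406.]), 0.58)]
tin []
top {'vfov': 46.025583225260306, 'cx': 272.2349472773101, 'cy': 209.999766564753, 'R': array([[ 0.02115653, -0.9997486 ,  0.00742597],
       [-0.99575738, -0.02173622, -0.0894135 ],
       [ 0.08955243, -0.00550278, -0.99596691]]), 't': array([ -27.16958324,  576.45338507, 1591.67918512])}
case_floor []
flap_bar [(array([332., 246.]), 0.68)]
flap_hinge [(array([318., 208.]), 0.79)]
bowl_rim [(array([221., 217.]), 0.9), (array([200., 156.]), 0.86), (array([228., 285.]), 0.66)]
grater_mid []
mug [(array([252., 148.]), 0.72)]
jug [(array([409., 259.]), 0.95)]
tin [(array([137., 253.]), 0.88), (array([410., 260.]), 0.15)]
{'time': 0.9, 'joint_pos': array([ 6.59819582e+01,  7.47020316e+00,  8.52644207e+01,  8.77640827e-04,
        8.72617932e+01, -4.89420543e+00]), 'qd': array([ 0.0194873 , -0.05188962,  0.04985966, -0.01845703, -0.01159721,
       -0.01487781]), 'joint_efforts': array([-7.44927183e-05, -5.69290137e+01, -5.00875533e+01, -4.82168271e-04,
        9.17114885e-04, -2.39629509e-05]), 'tool_pos': array([196.56356893, 566.91986133, 231.33469882]), 'tcp_rot': array([ 1.79996355e+02, -5.67765544e-04,  1.60876122e+02]), 'ft_force': array([ 0.53145384,  0.35825584, -0.06045539]), 'wrist_torque': array([-0.01025592,  0.02593456,  0.06121729]), 'grip_force': 0.0, 'finger_gap': 85.52595919604104}
```

Run:
```python
from h import *
b,e=tri([269,266],[332,246]);print('bar',b,e)
h,e=tri([315,253],[318,208]);print('hinge',h,e, b-h)
for t in([221,217],[200,156],[228,285]):
    for s in([307,159],[252,182],[186,213]):
        x,e=tri(s,t)
        if e<15: print(t,s,x.round(),round(e,1))
    m=min(masks_of('top','bowl_rim'),key=lambda r:np.hypot(*(np.array(r['at'])-t)));ys,xs=np.nonzero(m['pixels']);
    print(t,'z70',onz('top',t,70).round(),'wid',xs.min(),xs.max(),ys.min(),ys.max(),np.linalg.norm(onz('top',[xs.min(),t[1]],70)-onz('top',[xs.max()+1,t[1]],70)))
print('mug',onz('top',[252,148],0),'jug',onz('top',[409,259],0),'tin',onz('top',[137,253],0))
a=cv2.imread('pics/side0.png');c=cv2.imread('pics/top0.png')
cv2.imwrite('pics/top_c.png',cv2.resize(c[100:350,100:450],None,fx=2.2,fy=2.2,interpolation=cv2.INTER_CUBIC))
```

```text
bar [ 461.3586542  -194.69868672  159.50965496] 0.8103791191925592
hinge [ 587.28546855 -159.62946207  102.45993385] 16.528120772572837 [-125.92681435  -35.06922465   57.04972111]
[221, 217] [252, 182] [539. 148.  85.] 14.3
[221, 217] z70 [547. 148.  70.] wid 191 244 194 245 171.34538694294008
[200, 156] [307, 159] [744. 226.  40.] 7.0
[200, 156] z70 [742. 221.  70.] wid 186 221 138 172 115.45681407299809
[228, 285] [186, 213] [329. 121.  61.] 8.1
[228, 285] z70 [334. 119.  70.] wid 207 243 268 304 116.001346372594
mug [786.93356208  57.50667119   0.        ] jug [ 426.68772366 -469.82929804    0.        ] tin [427.42782125 427.16548375   0.        ]
```

View pics/side0.png

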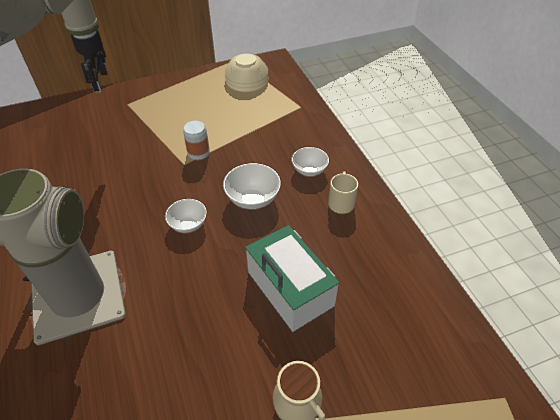

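View pics/top_c.png

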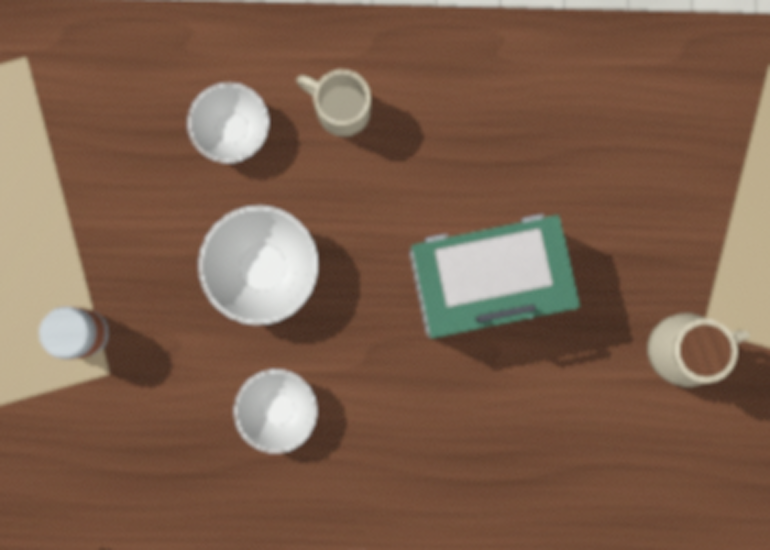

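Three white bowls are in the top view, at (221,217), (200,156) and (228,285). Their widths are 171, 115 and 116 mm, so the one at (221,217), side (252,182), is the 170 mm bowl. The crop confirms it is the largest. Next I fit the case pose to the green flap outline.

```bash
cat >> h.py <<'E'
def hull_mask(n,P,S=4):
    uv=np.array([proj(n,p) for p in P]); q=cv2.convexHull(((uv+.5)*S-.5).astype(np.float32)).reshape(-1,2)
    m=np.zeros((420*S,560*S),np.uint8); cv2.fillConvexPoly(m,np.round(q*16).astype(np.int32),255,shift=4)
    return cv2.resize(m,(560,420),interpolation=cv2.INTER_AREA)/255.
def flap_pts(v):
    x,y,yaw,th=v; c,s=np.cos(yaw),np.sin(yaw)
    X=np.array([[a,b,d] for a in(-132,2) for b in(-107,107) for d in(0,6)],float)
    X=np.c_[X[:,0]*np.cos(th)+X[:,2]*np.sin(th),X[:,1],-X[:,0]*np.sin(th)+X[:,2]*np.cos(th)]
    return np.c_[x+c*X[:,0]-s*X[:,1],y+s*X[:,0]+c*X[:,1],105+X[:,2]]
E
python3 - <<'E'
from h import *
from scipy.optimize import minimize
G={}
for n in('side','top'):
    im=cv2.imread(f'pics/{n}0.png').astype(int); g=((im[...,1]-im[...,2]>18)&(im[...,1]>im[...,0]+5)).astype(np.uint8)
    k,l,st,_=cv2.connectedComponentsWithStats(g); i=1+st[1:,4].argmax(); cs,_=cv2.findContours((l==i).astype(np.uint8),0,1)
    m=np.zeros((420,560),np.uint8); cv2.fillPoly(m,[cv2.convexHull(cs[0])],1); G[n]=m; print(n,st[i])
def cost(v): 
    return sum(np.abs(cv2.GaussianBlur(hull_mask(n,flap_pts(v)),(0,0),1)-cv2.GaussianBlur(G[n].astype(float),(0,0),1)).sum() for n in G)
best=None
for th in(0.02,.12,.22):
    r=minimize(cost,[590,-168,.18,th],method='Nelder-Mead',options=dict(initial_simplex=np.array([[590,-168,.18,th]]*5)+np.vstack([np.zeros(4),np.diag([8,8,.05,.06])]),maxiter=250))
    print(r.x,r.fun)
    if best is None or r.fun<best.fun:best=r
x,y,yaw,th=best.x
def bar(th): 
    a=-120*np.cos(th)+41*np.sin(th); return np.array([x+a*np.cos(yaw),y+a*np.sin(yaw),105+120*np.sin(th)+41*np.cos(th)])
print('bar',bar(th),proj('side',bar(th)),proj('top',bar(th)),'seen 269,266 332,246')
h=[x,y,105];print(proj('side',h),proj('top',h))
E
```

```text
side [ 246  225   93   85 2113]
top [ 288  198   75   55 1575]
[ 5.87457510e+02 -1.61757207e+02  2.25829595e-01  1.74700084e-02] 182.9169603711499Traceback (most recent call last):
  File "<stdin>", line 12, in <module>
    res = _minimize_neldermead(fun, x0, args, callback, bounds=bounds,
                               **options)
    fxr = func(xr)
    fx = function(np.copy(x), *(wrapper_args + args))
  File "<stdin>", line 9, in cost
  File "<stdin>", line 9, in <genexpr>
  File "h.py", line 17, in hull_mask
    uv=np.array([proj(n,p) for p in P]); q=cv2.convexHull(((uv+.5)*S-.5).astype(np.float32)).reshape(-1,2)
                 ~~~~^^^^^
  File "h.py", line 11, in proj
    p,f,R,t=cam(n); c=R@np.array(X)+t; return f*c[:2]/c[2]+[p['cx'],p['cy']]
            ~~~^^^
  File "h.py", line 5, in cam
    p=camera_params(n); f=210/np.tan(np.radians(p['vfov']/2)); return p,f,np.array(p['R']),np.array(p['t'])
ValueError: time passes only in moves, steps and waits
```

```bash
sed -i 's/^def cam(n):/import functools\n@functools.cache\ndef cam(n):/' h.py
python3 - <<'E'
from h import *
from scipy.optimize import minimize
G={}
for n in('side','top'):
    im=cv2.imread(f'pics/{n}0.png').astype(int); g=((im[...,1]-im[...,2]>18)&(im[...,1]>im[...,0]+5)).astype(np.uint8)
    k,l,st,_=cv2.connectedComponentsWithStats(g); i=1+st[1:,4].argmax(); cs,_=cv2.findContours((l==i).astype(np.uint8),0,1)
    m=np.zeros((420,560),np.uint8); cv2.fillPoly(m,[cv2.convexHull(cs[0])],1); G[n]=m
def cost(v): 
    return sum(np.abs(cv2.GaussianBlur(hull_mask(n,flap_pts(v)),(0,0),1)-cv2.GaussianBlur(G[n].astype(float),(0,0),1)).sum() for n in G)
best=None
for th in(0.04,.12,.22):
    r=minimize(cost,[590,-168,.18,th],method='Nelder-Mead',options=dict(initial_simplex=np.array([[590,-168,.18,th]]*5)+np.vstack([np.zeros(4),np.diag([8,8,.05,.06])]),maxiter=200))
    print(r.x.round(3),r.fun)
    if best is None or r.fun<best.fun:best=r
x,y,yaw,th=best.x
def bar(th): 
    a=-120*np.cos(th)+41*np.sin(th); return np.array([x+a*np.cos(yaw),y+a*np.sin(yaw),105+120*np.sin(th)+41*np.cos(th)])
print('bar',bar(th),proj('side',bar(th)),proj('top',bar(th)),'seen 269,266 332,246')
h=[x,y,105];print(proj('side',h),proj('top',h))
a=cv2.imread('pics/side0.png');c=cv2.imread('pics/top0.png')
o=[]
for n,i in(('side',a),('top',c)):
    i=cv2.resize(i,None,fx=4,fy=4,interpolation=cv2.INTER_CUBIC)
    for P,col in((flap_pts(best.x),(0,0,255)),([bar(th)],(255,0,255)),([h],(255,255,0))):
        for p in P: cv2.circle(i,tuple(int(v) for v in (proj(n,p)+.5)*4),3,col,-1)
    u,v=(np.array(proj(n,h))*4).astype(int); o.append(i[v-150:v+300,u-260:u+130])
cv2.imwrite('pics/fit.png',np.hstack(o))
E
```

```text
[ 5.87262e+02 -1.62454e+02  2.25000e-01  2.00000e-02] 174.0391686782698
[ 5.87646e+02 -1.62987e+02  2.21000e-01  2.70000e-02] 173.92987871862277
[ 5.87651e+02 -1.62978e+02  2.21000e-01  2.40000e-02] 175.16227821443147
bar [ 471.69562926 -189.09070818  149.21580106] [272.24928994 265.36532478] [329.76913957 242.44144314] seen 269,266 332,246
[312.43022425 253.73024442] [320.04894881 205.33177752]
```

View pics/fit.png

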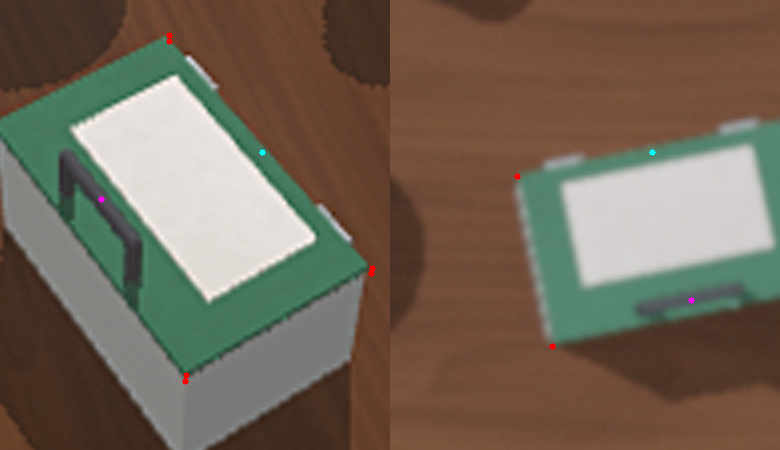

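The fit puts the flap nearly shut (about 0.025 rad), with the hinge at (587.6, -163), yaw 12.7° and the bar at (471.7, -189, 149). The overlay agrees with the bar in both views. The bowl centre is about (547, 148). I start moving now.

Add to h.py:
```python
def plan(*goals):
    """goals: (xyz, yaw, pitch-free) -> dp, angular relative to present pose"""
    s=sense(); R=Ro.from_euler('xyz',s['tcp_rot'],degrees=True)
    print('t',round(s['time'],2),'pos',s['tool_pos'].round(1),'rot',s['tcp_rot'].round(1),'gap',round(s['finger_gap'],1),'grip',round(s['grip_force'],1),'F',s['ft_force'].round(1),'q',s['joint_pos'].round(0))
    for g in goals:
        d=R.inv().apply(np.array(g[:3])-s['tool_pos'])/200
        w=(R.inv()*Ro.from_euler('xyz',[180,0,g[3]],degrees=True)).as_rotvec(degrees=True)/180
        print(g,'dp',d.round(3),'ang',w.round(4))
```

```text
(no output)
```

step_arm --targets '[{"dp":[-0.1,-0.12,0]},{"dp":[-0.2,-0.25,0]},{"dp":[-0.3,-0.37,0]},{"dp":[-0.4,-0.5,0]},{"dp":[-0.5,-0.62,0]},{"dp":[-0.6,-0.75,0]},{"dp":[-0.7,-0.88,0]},{"dp":[-0.8,-1,0]}]'

```text
validation failed for argument at $.ta...
```

step_arm --targets '[{"dp":[-0.1,-0.12,0]},{"dp":[-0.2,-0.25,0]},{"dp":[-0.3,-0.37,0]},{"dp":[-0.4,-0.5,0]},{"dp":[-0.5,-0.62,0]},{"dp":[-0.6,-0.75,0]},{"dp":[-0.7,-0.88,0]},{"dp":[-0.8,-1,0]}]'

```text
validation failed for argument at $.ta...
```

```bash
python3 -c "
from h import *
plan((471.7,-189,215,102.7))"
```

```text
t 1.05 pos [196.5 566.9 231.3] rot [-180.    -0.   160.9] gap 85.2 grip 0.0 F [ 0.2  0.8 -0.3] q [66.  7. 85. -0. 87. -5.]
(471.7, -189, 215, 102.7) dp [-2.538 -3.12   0.082] ang [-0.      0.      0.3232]
```

step_arm --targets '[{"dp":[-0.1,-0.12,0],"angular":[0,0,0],"fingers":0.3},{"dp":[-0.2,-0.25,0],"angular":[0,0,0],"fingers":0.3},{"dp":[-0.3,-0.37,0],"angular":[0,0,0],"fingers":0.3},{"dp":[-0.4,-0.5,0],"angular":[0,0,0],"fingers":0.3},{"dp":[-0.5,-0.62,0],"angular":[0,0,0],"fingers":0.3},{"dp":[-0.6,-0.75,0],"angular":[0,0,0],"fingers":0.3},{"dp":[-0.7,-0.88,0],"angular":[0,0,0],"fingers":0.3},{"dp":[-0.8,-1,0],"angular":[0,0,0],"fingers":0.3}]' --newtons 30

```text
time: 2.05
tool_pos: [282.5, 324.5, 231.5]
tcp_rot: [180.0, 0.0, 160.9]
ft_force: [0.2, 0.5, 0.3]
finger_gap: 59.8
grip_force: 0.0
```

step_arm --targets '[{"dp":[-0.1,-0.12,0],"angular":[0,0,0],"fingers":0.3},{"dp":[-0.2,-0.25,0],"angular":[0,0,0],"fingers":0.3},{"dp":[-0.3,-0.37,0],"angular":[0,0,0],"fingers":0.3},{"dp":[-0.4,-0.5,0],"angular":[0,0,0],"fingers":0.3},{"dp":[-0.5,-0.62,0],"angular":[0,0,0],"fingers":0.3},{"dp":[-0.6,-0.75,0],"angular":[0,0,0],"fingers":0.3},{"dp":[-0.7,-0.88,0],"angular":[0,0,0],"fingers":0.3},{"dp":[-0.8,-1,0],"angular":[0,0,0],"fingers":0.3}]'

```text
time: 3.05
tool_pos: [368.1, 83.1, 231.6]
tcp_rot: [180.0, 0.0, 160.9]
ft_force: [0.3, -0.6, 0.4]
finger_gap: 59.9
grip_force: 0.0
```

step_arm --targets '[{"dp":[-0.1,-0.12,0],"angular":[0,0,0.04],"fingers":0.3},{"dp":[-0.2,-0.25,0],"angular":[0,0,0.08],"fingers":0.3},{"dp":[-0.3,-0.37,0],"angular":[0,0,0.12],"fingers":0.3},{"dp":[-0.4,-0.5,0],"angular":[0,0,0.16],"fingers":0.3},{"dp":[-0.5,-0.62,0],"angular":[0,0,0.2],"fingers":0.3},{"dp":[-0.6,-0.75,0],"angular":[0,0,0.24],"fingers":0.3},{"dp":[-0.7,-0.88,0],"angular":[0,0,0.28],"fingers":0.3},{"dp":[-0.8,-1,0],"angular":[0,0,0.323],"fingers":0.3}]'

```text
time: 4.05
tool_pos: [453.8, -158.4, 231.5]
tcp_rot: [180.0, 0.0, 102.5]
ft_force: [0.1, -0.1, -0.1]
finger_gap: 59.6
grip_force: 0.0
```

```bash
python3 -c "
from h import *
plan((471.7,-189,215,102.7),(471.7,-189,130.5,102.7))"
```

```text
t 4.05 pos [ 453.8 -158.4  231.5] rot [180.    0.  102.5] gap 59.6 grip 0.0 F [ 0.1 -0.1 -0.1] q [-25. -11. 104.   0.  88. -38.]
(471.7, -189, 215, 102.7) dp [-0.169  0.055  0.082] ang [ 0.0001  0.0001 -0.0013]
(471.7, -189, 130.5, 102.7) dp [-0.169  0.054  0.505] ang [ 0.0001  0.0001 -0.0013]
```

step_arm --targets '[{"dp":[-0.085,0.027,0],"angular":[0,0,0],"fingers":0.3},{"dp":[-0.168,0.054,0.05],"angular":[0,0,0],"fingers":0.3},{"dp":[-0.168,0.054,0.14],"angular":[0,0,0],"fingers":0.3},{"dp":[-0.168,0.054,0.23],"angular":[0,0,0],"fingers":0.3},{"dp":[-0.168,0.054,0.32],"angular":[0,0,0],"fingers":0.3},{"dp":[-0.168,0.054,0.4],"angular":[0,0,0],"fingers":0.3},{"dp":[-0.168,0.054,0.46],"angular":[0,0,0],"fingers":0.3},{"dp":[-0.168,0.054,0.49],"angular":[0,0,0],"fingers":0.3}]'

```text
time: 5.05
tool_pos: [471.1, -187.4, 132.4]
tcp_rot: [-180.0, -0.0, 102.7]
ft_force: [-0.0, 0.4, 0.4]
finger_gap: 59.5
grip_force: 0.0
```

step_arm --targets '[{"dp":[0,0,0.01],"angular":[0,0,0],"fingers":0.6},{"dp":[0,0,0.01],"angular":[0,0,0],"fingers":0.8},{"dp":[0,0,0.01],"angular":[0,0,0],"fingers":1},{"dp":[0,0,0.01],"angular":[0,0,0],"fingers":1},{"dp":[0,0,0.01],"angular":[0,0,0],"fingers":1},{"dp":[0,0,0.01],"angular":[0,0,0],"fingers":1},{"dp":[0,0,0.01],"angular":[0,0,0],"fingers":1},{"dp":[0,0,0.01],"angular":[0,0,0],"fingers":1}]' --newtons 25

```text
time: 6.05
tool_pos: [471.7, -187.8, 131.5]
tcp_rot: [180.0, 0.0, 102.7]
ft_force: [3.7, -1.2, 0.1]
finger_gap: 9.2
grip_force: 24.4
```

```bash
cat > arc.py <<'E'
from h import *
x,y,yaw=587.6,-163,.221
def bar(th):
    a=-120*np.cos(th)+41*np.sin(th); return np.array([x+a*np.cos(yaw),y+a*np.sin(yaw),105+120*np.sin(th)+41*np.cos(th)])
s=sense(); g=s['tool_pos']+[0,0,19]
ths=np.linspace(0,1.85,186); th0=ths[np.argmin([np.linalg.norm(bar(t)-g) for t in ths])]
off=g-bar(th0); print('th0',th0,'off',off.round(1))
plan(*[tuple((bar(t)-bar(th0)+s['tool_pos']).round(1))+(102.7,) for t in np.arange(.1,1.85,.1)])
E
python3 arc.py
```

```text
th0 0.04 off [-0.5  1.1 -0.3]
t 6.05 pos [ 471.7 -187.8  131.5] rot [180.    0.  102.7] gap 9.2 grip 24.4 F [ 3.7 -1.2  0.1] q [-27.  -3. 107.  -0.  76. -40.]
(np.float64(474.6), np.float64(-187.2), np.float64(138.5), 102.7) dp [-0.     0.015 -0.035] ang [0.0002 0.0002 0.0002]
(np.float64(480.3), np.float64(-185.9), np.float64(149.7), 102.7) dp [-0.     0.044 -0.091] ang [0.0002 0.0002 0.0002]
(np.float64(487.1), np.float64(-184.4), np.float64(160.3), 102.7) dp [-0.     0.079 -0.144] ang [0.0002 0.0002 0.0002]
(np.float64(494.8), np.float64(-182.6), np.float64(170.2), 102.7) dp [-0.     0.119 -0.194] ang [0.0002 0.0002 0.0002]
(np.float64(503.5), np.float64(-180.7), np.float64(179.2), 102.7) dp [-0.     0.163 -0.239] ang [0.0002 0.0002 0.0002]
(np.float64(513.0), np.float64(-178.5), np.float64(187.3), 102.7) dp [-0.     0.212 -0.279] ang [0.0002 0.0002 0.0002]
(np.float64(523.3), np.float64(-176.2), np.float64(194.4), 102.7) dp [-0.     0.265 -0.315] ang [0.0002 0.0002 0.0002]
(np.float64(534.2), np.float64(-173.8), np.float64(200.3), 102.7) dp [-0.001  0.32  -0.344] ang [0.0002 0.00
[... 500 characters left out ...]
94.3), np.float64(-160.3), np.float64(212.3), 102.7) dp [-0.001  0.628 -0.404] ang [0.0002 0.0002 0.0002]
(np.float64(606.6), np.float64(-157.5), np.float64(210.9), 102.7) dp [-0.001  0.692 -0.397] ang [0.0002 0.0002 0.0002]
(np.float64(618.7), np.float64(-154.8), np.float64(208.3), 102.7) dp [-0.001  0.754 -0.384] ang [0.0002 0.0002 0.0002]
(np.float64(630.5), np.float64(-152.2), np.float64(204.4), 102.7) dp [-0.001  0.814 -0.364] ang [0.0002 0.0002 0.0002]
(np.float64(641.8), np.float64(-149.6), np.float64(199.4), 102.7) dp [-0.001  0.872 -0.339] ang [0.0002 0.0002 0.0002]
(np.float64(652.6), np.float64(-147.2), np.float64(193.2), 102.7) dp [-0.001  0.927 -0.308] ang [0.0002 0.0002 0.0002]
```

step_arm --targets '[{"dp":[0,0.015,-0.035],"angular":[0,0,0],"fingers":1},{"dp":[0,0.044,-0.091],"angular":[0,0,0],"fingers":1},{"dp":[0,0.079,-0.144],"angular":[0,0,0],"fingers":1},{"dp":[0,0.119,-0.194],"angular":[0,0,0],"fingers":1},{"dp":[0,0.163,-0.239],"angular":[0,0,0],"fingers":1},{"dp":[0,0.212,-0.279],"angular":[0,0,0],"fingers":1},{"dp":[0,0.265,-0.315],"angular":[0,0,0],"fingers":1},{"dp":[0,0.32,-0.344],"angular":[0,0,0],"fingers":1}]'

```text
time: 7.05
tool_pos: [532.3, -174.2, 202.5]
tcp_rot: [-179.8, 0.0, 102.7]
ft_force: [-14.2, -0.2, 20.3]
finger_gap: 9.0
grip_force: 26.4
```

```bash
python3 arc.py | head -2
```

```text
th0 0.79 off [-1.3  1.   2.4]
t 7.05 pos [ 532.3 -174.2  202.5] rot [-179.8    0.   102.7] gap 9.0 grip 26.4 F [-14.2  -0.2  20.3] q [-23.   2.  94.  -0.  84. -36.]
```

step_arm --targets '[{"dp":[0,0.056,-0.033],"angular":[0,0,0],"fingers":1},{"dp":[0,0.118,-0.052],"angular":[0,0,0],"fingers":1},{"dp":[0,0.182,-0.065],"angular":[0,0,0],"fingers":1},{"dp":[0,0.245,-0.071],"angular":[0,0,0],"fingers":1},{"dp":[0,0.308,-0.071],"angular":[0,0,0],"fingers":1},{"dp":[0,0.372,-0.064],"angular":[0,0,0],"fingers":1},{"dp":[0,0.434,-0.051],"angular":[0,0,0],"fingers":1},{"dp":[0,0.494,-0.031],"angular":[0,0,0],"fingers":1}]'

```text
time: 8.05
tool_pos: [631.0, -151.5, 206.0]
tcp_rot: [180.0, -0.0, 102.7]
ft_force: [-3.1, -1.8, -0.2]
finger_gap: 9.1
grip_force: 25.8
```

```bash
python3 arc.py | head -2
```

```text
th0 1.6 off [0.  1.7 1.3]
t 8.05 pos [ 631.  -151.5  206. ] rot [180.   -0.  102.7] gap 9.1 grip 25.8 F [-3.1 -1.8 -0.2] q [-18.  16.  79.   0.  86. -31.]
```

step_arm --targets '[{"dp":[0,0.04,0.016],"angular":[0,0,0],"fingers":1},{"dp":[0,0.08,0.037],"angular":[0,0,0],"fingers":1},{"dp":[0,0.08,0.037],"angular":[0,0,0],"fingers":1},{"dp":[0,0.08,0.037],"angular":[0,0,0],"fingers":0.72},{"dp":[0,0.08,0.037],"angular":[0,0,0],"fingers":0.72},{"dp":[0,0.08,0.037],"angular":[0,0,0],"fingers":0.72},{"dp":[0,0.08,0.037],"angular":[0,0,0],"fingers":0.72},{"dp":[0,0.08,0.037],"angular":[0,0,0],"fingers":0.72}]'

```text
time: 9.05
tool_pos: [645.8, -148.2, 199.0]
tcp_rot: [180.0, 0.0, 102.7]
ft_force: [-0.5, 0.2, -0.5]
finger_gap: 23.4
grip_force: 0.0
```

step_arm --targets '[{"dp":[0,0.01,-0.06],"angular":[0,0,0],"fingers":0.72},{"dp":[0,0.02,-0.12],"angular":[0,0,0],"fingers":0.72},{"dp":[0,0.03,-0.18],"angular":[0,0,0],"fingers":0.72},{"dp":[0,0.04,-0.24],"angular":[0,0,0],"fingers":0.72},{"dp":[0,0.04,-0.32],"angular":[0,0,0],"fingers":0.72},{"dp":[0,0.04,-0.42],"angular":[0,0,0],"fingers":0.72},{"dp":[0,0.0,-0.5],"angular":[0,0,0],"fingers":0.5},{"dp":[0,-0.15,-0.5],"angular":[0,0,0],"fingers":0.5}]'

```text
time: 10.05
tool_pos: [617.2, -155.0, 301.5]
tcp_rot: [179.8, 0.1, 102.8]
ft_force: [0.3, 0.4, -0.2]
finger_gap: 42.4
grip_force: 0.0
```

step_arm --targets '[{"dp":[0,-0.2,0],"angular":[0,0,0.05],"fingers":0.5},{"dp":[0,-0.4,0],"angular":[0,0,0.1],"fingers":0.5},{"dp":[0,-0.6,0],"angular":[0,0,0.15],"fingers":0.5},{"dp":[0,-0.8,0],"angular":[0,0,0.2],"fingers":0.5},{"dp":[0,-1,0],"angular":[0,0,0.25],"fingers":0.5},{"dp":[0,-1,0],"angular":[0,0,0.3],"fingers":0.5},{"dp":[0,-1,0],"angular":[0,0,0.35],"fingers":0.5},{"dp":[0,-1,0],"angular":[0,0,0.4],"fingers":0.5}]'

```text
time: 11.05
tool_pos: [421.0, -199.1, 299.9]
tcp_rot: [179.9, -0.0, 30.4]
ft_force: [0.8, 0.4, 0.0]
finger_gap: 43.0
grip_force: 0.0
```

Run:
```python
from h import *
plan()
im={n:snapshot(n) for n in('side','top')}
for n in im:
    for l in('flap_bar','grater_mid','slicer_mid','case_floor','bowl_rim'):
        print(n,l,[(np.round(r['at'],1),round(r['conf'],2)) for r in pinpoint(n,l)[:3]])
o=[]
for n,(u,v) in(('side',(295,265)),('top',(320,215))):
    o.append(cv2.resize(im[n][v-80:v+80,u-65:u+65],None,fx=3,fy=3,interpolation=cv2.INTER_CUBIC)); cv2.imwrite(f'pics/{n}1.png',im[n])
cv2.imwrite('pics/open.png',np.hstack(o))
```

```text
t 11.05 pos [ 421.  -199.1  299.9] rot [179.9  -0.   30.4] gap 43.0 grip 0.0 F [0.8 0.4 0. ] q [-32. -15. 100.  -0.  95.  28.]
side flap_bar [(array([332.6, 216. ]), 0.63), (array([282.6, 269. ]), 0.54), (array([297. , 403.6]), 0.23)]
side grater_mid [(array([297.4, 289.2]), 0.92)]
side slicer_mid [(array([281.6, 266.6]), 0.55)]
side case_floor [(array([290.7, 287.6]), 0.67)]
side bowl_rim [(array([310.6, 160.9]), 0.76), (array([182.9, 211.9]), 0.66)]
top flap_bar [(array([317.8, 183.8]), 0.75)]
top grater_mid [(array([333.8, 225.5]), 0.7), (array([319.4, 202.7]), 0.39), (array([320.3, 227.3]), 0.27)]
top slicer_mid [(array([309.3, 230.4]), 0.67)]
top case_floor []
top bowl_rim [(array([219.7, 220.5]), 0.91), (array([203.2, 155.3]), 0.89), (array([227.5, 284.9]), 0.85)]
```

View pics/open.png

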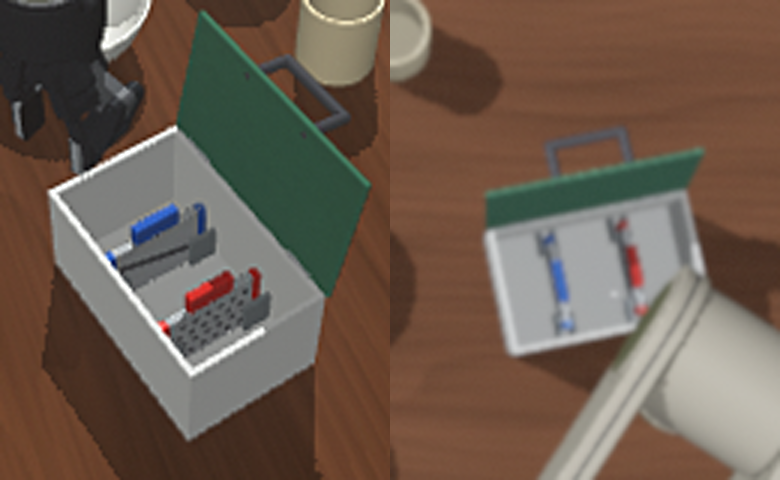

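The flap stands open beyond upright. The red-gripped grater is in the right-hand slot: crop (210,290) in the side view, (632,265) in the top view. The blue slicer is on the left. Next I refine the red grip's position and the bowl centre.

Run:
```python
from h import *
P=np.array([532.8,-216.3,83]); c={}
for n in('side','top'):
    im=cv2.imread(f'pics/{n}1.png').astype(int); r=((im[...,2]>im[...,1]+70)&(im[...,2]>im[...,0]+70)).astype(np.uint8)
    u=proj(n,P); k,l,st,ce=cv2.connectedComponentsWithStats(r)
    print(n,'pred',u.round(1),[(ce[i].round(1),st[i,2:]) for i in range(1,k) if np.hypot(*(ce[i]-u))<25])
    i=min(range(1,k),key=lambda i:np.hypot(*(ce[i]-u))-st[i,4]); c[n]=ce[i]
print('grip tri',tri(c['side'],c['top']), onz('top',c['top'],88), onz('side',c['side'],86))
# bowl: outer rim circle in both first pictures, z=70 r=85
from scipy.optimize import least_squares
for n in('top','side'):
    im=snapshot(n) if 0 else cv2.imread(f'pics/{n}0.png')
snapshot('top'); ms=masks_of('top','bowl_rim'); m=min(ms,key=lambda r:np.hypot(*(np.array(r['at'])-[220,218])))['pixels'].astype(np.uint8)
cs,_=cv2.findContours(m,0,1); e=cv2.fitEllipse(max(cs,key=len)); print('ellipse',e, onz('top',e[0],70))
plan((532.8,-216.3,200,12.7),(532.8,-216.3,64,12.7))
```

```text
side pred [300.  282.1] [(array([314.5, 278.9]), array([ 3,  9, 16], dtype=int32)), (array([299.1, 281.8]), array([ 16,  13, 106], dtype=int32)), (array([284.1, 293.4]), array([3, 4, 9], dtype=int32))]
top pred [336.  223.7] [(array([336.3, 224.3]), array([ 4, 12, 33], dtype=int32)), (array([338.5, 238. ]), array([2, 1, 2], dtype=int32))]
grip tri (array([ 530.56753576, -216.63682003,   86.06601164]), np.float64(0.5659986323115486)) [ 530.71675055 -216.45558701   88.        ] [ 530.30719424 -216.5367846    86.        ]
ellipse ((217.18679809570312, 219.52503967285156), (52.10398483276367, 52.49750900268555), 102.9720687866211) [538.77906928 159.51598414  70.        ]
t 11.75 pos [ 421.5 -198.9  298.8] rot [-180.     0.    30.8] gap 42.5 grip 0.0 F [0.6 0.8 0.7] q [-32. -15.  99.  -0.  95.  28.]
(532.8, -216.3, 200, 12.7) dp [0.434 0.36  0.494] ang [-0.000e+00  1.000e-04  1.003e-01]
(532.8, -216.3, 64, 12.7) dp [0.434 0.36  1.174] ang [-0.000e+00  1.000e-04  1.003e-01]
```

step_arm --targets '[{"dp":[0.1,0.09,0],"angular":[0,0,0.03],"fingers":0.48},{"dp":[0.21,0.18,0.05],"angular":[0,0,0.06],"fingers":0.48},{"dp":[0.32,0.27,0.15],"angular":[0,0,0.1],"fingers":0.48},{"dp":[0.428,0.357,0.25],"angular":[0,0,0.1003],"fingers":0.48},{"dp":[0.428,0.357,0.37],"angular":[0,0,0.1003],"fingers":0.48},{"dp":[0.428,0.357,0.47],"angular":[0,0,0.1003],"fingers":0.48},{"dp":[0.428,0.357,0.49],"angular":[0,0,0.1003],"fingers":0.48},{"dp":[0.428,0.357,0.49],"angular":[0,0,0.1003],"fingers":0.48}]'

```text
time: 12.75
tool_pos: [531.5, -216.6, 201.4]
tcp_rot: [180.0, -0.0, 12.7]
ft_force: [-0.6, -0.2, 0.4]
finger_gap: 44.1
grip_force: 0.0
```

Run:
```python
from h import *
plan((531.5,-216.4,64,12.7))
for n in('side','top'):
    im=snapshot(n); cv2.imwrite(f'pics/{n}2.png',im)
    ms=masks_of(n,'bowl_rim'); t={'side':[252,182],'top':[220,218]}[n]
    for m in ms:
        if np.hypot(*(np.array(m['at'])-t))<15:
            cs,_=cv2.findContours(m['pixels'].astype(np.uint8),0,1); e=cv2.fitEllipse(max(cs,key=len)); print(n,m['conf'],m['at'],np.round(e[0],1),np.round(e[1],1),onz(n,e[0],70).round(),cv2.boundingRect(m['pixels'].astype(np.uint8)))
    print([(np.round(r['at'],1),round(r['conf'],2)) for r in pinpoint(n,'bowl_rim')])
v=[]
for n,(a,b) in(('side',(252,185)),('top',(220,218))):
    v.append(cv2.resize(cv2.imread(f'pics/{n}2.png')[b-40:b+40,a-40:a+40],None,fx=4,fy=4,interpolation=cv2.INTER_CUBIC))
    for C,col in(((547,148,70),(0,0,255)),((539,159,70),(255,0,0))):
        for an in np.linspace(0,6.28,60):
            q=proj(n,np.array(C)+85*np.array([np.cos(an),np.sin(an),0])); cv2.circle(v[-1],(int((q[0]+.5-a+40)*4),int((q[1]+.5-b+40)*4)),1,col,-1)
cv2.imwrite('pics/bowl.png',np.hstack(v))
```

```text
t 12.75 pos [ 531.5 -216.6  201.4] rot [180.   -0.   12.7] gap 44.1 grip 0.0 F [-0.6 -0.2  0.4] q [-27.   4.  92.  -0.  84.  50.]
(531.5, -216.4, 64, 12.7) dp [ 0.    -0.001  0.687] ang [ 0.0001 -0.0001 -0.0001]
side 0.86 [251.2, 185.4] [252.  185.4] [44.5 57. ] [531. 150.  70.] (223, 163, 59, 46)
[(array([251.2, 181.1]), 0.96), (array([185.2, 213.9]), 0.68)]
top 0.71 [217.0, 217.4] [217.5 219.4] [50.5 51. ] [539. 158.  70.] (192, 194, 52, 52)
[(array([219.3, 218.4]), 0.91), (array([201.8, 155.8]), 0.83), (array([227.1, 287.4]), 0.69)]
```

View pics/bowl.png

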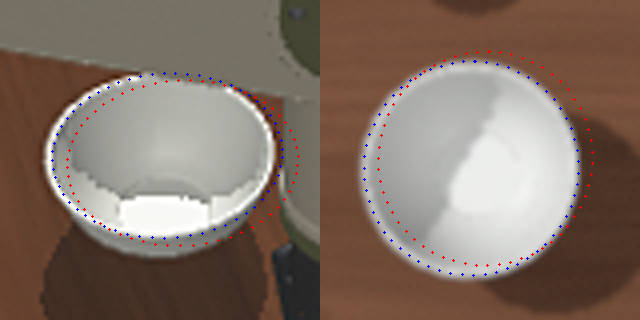

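The blue circle (539,159) matches the rim in both views and the red one does not. With a slight shift the bowl centre is about (538,161). Now down onto the red grip.

step_arm --targets '[{"dp":[0,0,0.1],"angular":[0,0,0],"fingers":0.48},{"dp":[0,0,0.2],"angular":[0,0,0],"fingers":0.48},{"dp":[0,0,0.3],"angular":[0,0,0],"fingers":0.48},{"dp":[0,0,0.4],"angular":[0,0,0],"fingers":0.48},{"dp":[0,0,0.5],"angular":[0,0,0],"fingers":0.48},{"dp":[0,0,0.58],"angular":[0,0,0],"fingers":0.48},{"dp":[0,0,0.65],"angular":[0,0,0],"fingers":0.48},{"dp":[0,0,0.68],"angular":[0,0,0],"fingers":0.48}]'

```text
time: 14.05
tool_pos: [531.2, -216.4, 63.8]
tcp_rot: [-180.0, 0.0, 12.7]
ft_force: [-0.2, -0.3, 0.2]
finger_gap: 43.9
grip_force: 0.0
```

step_arm --targets '[{"dp":[0,0,0],"angular":[0,0,0],"fingers":0.7},{"dp":[0,0,0],"angular":[0,0,0],"fingers":0.8},{"dp":[0,0,0],"angular":[0,0,0],"fingers":0.85},{"dp":[0,0,0],"angular":[0,0,0],"fingers":0.9},{"dp":[0,0,0],"angular":[0,0,0],"fingers":1},{"dp":[0,0,0],"angular":[0,0,0],"fingers":1},{"dp":[0,0,0],"angular":[0,0,0],"fingers":1},{"dp":[0,0,0],"angular":[0,0,0],"fingers":1}]' --newtons 40

```text
time: 15.05
tool_pos: [532.1, -216.8, 65.7]
tcp_rot: [180.0, -0.1, 12.7]
ft_force: [-1.0, 0.8, 5.5]
finger_gap: 9.2
grip_force: 39.3
```

step_arm --targets '[{"dp":[0,0,-0.03],"angular":[0,0,0],"fingers":1},{"dp":[0,0,-0.08],"angular":[0,0,0],"fingers":1},{"dp":[0,0,-0.15],"angular":[0,0,0],"fingers":1},{"dp":[0,0,-0.24],"angular":[0,0,0],"fingers":1},{"dp":[0,0,-0.35],"angular":[0,0,0],"fingers":1},{"dp":[0,0,-0.47],"angular":[0,0,0],"fingers":1},{"dp":[0,0,-0.6],"angular":[0,0,0],"fingers":1},{"dp":[0,0,-0.7],"angular":[0,0,0],"fingers":1}]' --newtons 60

```text
time: 16.05
tool_pos: [532.0, -216.8, 207.5]
tcp_rot: [179.9, -0.1, 12.7]
ft_force: [0.4, -0.2, -0.5]
finger_gap: 8.9
grip_force: 59.3
```

Run:
```python
from h import *
plan((538,161,205,12.7),(538,161,170,12.7))
im=snapshot('side'); c=im[150:330,190:400]; cv2.imwrite('pics/lift.png',cv2.resize(c,None,fx=3,fy=3,interpolation=cv2.INTER_CUBIC))
```

```text
t 16.05 pos [ 532.  -216.8  207.5] rot [ 1.799e+02 -1.000e-01  1.270e+01] gap 8.9 grip 59.3 F [ 0.4 -0.2 -0.5] q [-27.   4.  91.  -0.  84.  50.]
(538, 161, 205, 12.7) dp [ 0.444 -1.836  0.01 ] ang [ 0.0005 -0.0005 -0.0001]
(538, 161, 170, 12.7) dp [ 0.443 -1.837  0.185] ang [ 0.0005 -0.0005 -0.0001]
```

View pics/lift.png

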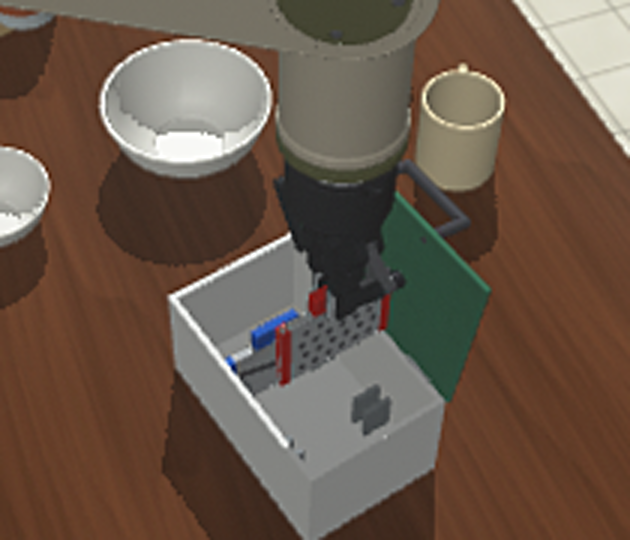

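The grater is drawn up level, around crop (335,340), and the slicer stays in its slot. I move sideways along the case's own y first so the plate clears the open flap, then over to the bowl.

step_arm --targets '[{"dp":[0,-0.06,0],"angular":[0,0,0],"fingers":1},{"dp":[0,-0.18,0],"angular":[0,0,0],"fingers":1},{"dp":[0,-0.32,0],"angular":[0,0,0],"fingers":1},{"dp":[0,-0.48,0],"angular":[0,0,0],"fingers":1},{"dp":[0,-0.64,0],"angular":[0,0,0],"fingers":1},{"dp":[0,-0.8,0],"angular":[0,0,0],"fingers":1},{"dp":[0,-0.92,0],"angular":[0,0,0],"fingers":1},{"dp":[0,-1,0],"angular":[0,0,0],"fingers":1}]'

```text
time: 17.1
tool_pos: [486.1, -19.1, 203.6]
tcp_rot: [-179.9, 0.1, 12.8]
ft_force: [0.0, -0.1, -1.8]
finger_gap: 9.0
grip_force: 59.4
```

step_arm --targets '[{"dp":[0.04,-0.08,0],"angular":[0,0,0],"fingers":1},{"dp":[0.1,-0.2,0],"angular":[0,0,0],"fingers":1},{"dp":[0.18,-0.34,0],"angular":[0,0,0],"fingers":1},{"dp":[0.26,-0.5,0],"angular":[0,0,0],"fingers":1},{"dp":[0.34,-0.64,0],"angular":[0,0,0],"fingers":1},{"dp":[0.4,-0.76,0],"angular":[0,0,0],"fingers":1},{"dp":[0.43,-0.81,0],"angular":[0,0,0],"fingers":1},{"dp":[0.444,-0.836,0],"angular":[0,0,0],"fingers":1}]'

```text
time: 18.1
tool_pos: [537.6, 161.5, 204.5]
tcp_rot: [180.0, 0.0, 12.7]
ft_force: [-0.4, -0.9, -0.6]
finger_gap: 9.1
grip_force: 59.4
```

```bash
python3 -c "
from h import *
plan((538,161,172,12.7))"
```

```text
t 18.1 pos [537.6 161.5 204.5] rot [180.    0.   12.7] gap 9.1 grip 59.4 F [-0.4 -0.9 -0.6] q [11.  2. 94. -0. 84. 89.]
(538, 161, 172, 12.7) dp [0.001 0.003 0.163] ang [0.0001 0.0002 0.    ]
```

step_arm --targets '[{"dp":[0,0,0.03],"angular":[0,0,0],"fingers":1},{"dp":[0,0,0.07],"angular":[0,0,0],"fingers":1},{"dp":[0,0,0.12],"angular":[0,0,0],"fingers":1},{"dp":[0,0,0.16],"angular":[0,0,0],"fingers":1},{"dp":[0,0,0.18],"angular":[0,0,0],"fingers":1},{"dp":[0,0,0.18],"angular":[0,0,0],"fingers":1},{"dp":[0,0,0.18],"angular":[0,0,0],"fingers":1},{"dp":[0,0,0.18],"angular":[0,0,0],"fingers":1}]'

```text
time: 19.1
tool_pos: [537.9, 161.3, 169.4]
tcp_rot: [-180.0, -0.0, 12.7]
ft_force: [0.3, 1.1, -0.3]
finger_gap: 9.0
grip_force: 59.4
```

Run:
```python
from h import *
plan()
o=[]
for n,(a,b) in(('side',(285,220)),('top',(265,225))):
    im=snapshot(n); o.append(cv2.resize(im[b-95:b+95,a-95:a+95],None,fx=2.1,fy=2.1,interpolation=cv2.INTER_CUBIC))
    print(n,[(np.round(r['at'],1),round(r['conf'],2)) for r in pinpoint(n,'grater_mid')[:2]],proj(n,(538,161,152)).round(1))
cv2.imwrite('pics/end.png',np.hstack(o))
```

```text
t 19.1 pos [537.9 161.3 169.4] rot [-180.    -0.    12.7] gap 9.0 grip 59.4 F [ 0.3  1.1 -0.3] q [11.  4. 96.  0. 80. 89.]
side [(array([247.8, 161.8]), 0.6), (array([297.1, 405.6]), 0.58)] [251.6 161.9]
top [(array([214.1, 214.7]), 0.36)] [213.9 217.9]
```

View pics/end.png

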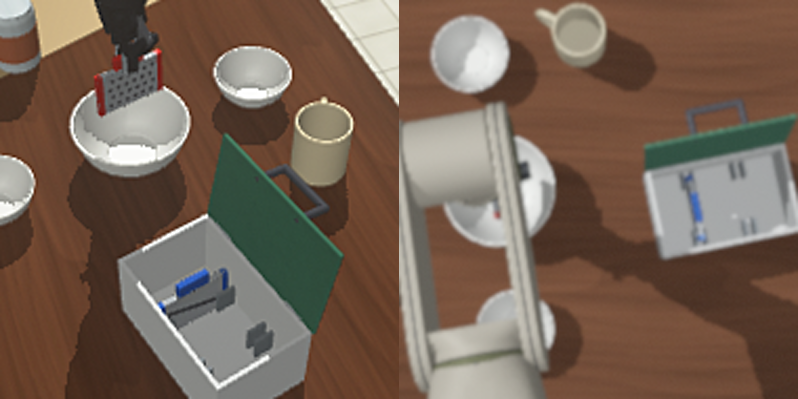

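The picture shows the grater upright above the middle of the large bowl and clear of its rim. The flap is open and the slicer is in its slot, so I hand in.

```bash
python3 -c "
from bench import *
print(sense()['qd'].round(2)); print(hand_in())"
```

```text
[ 0.07  0.13  0.03 -0.01 -0.03 -0.04]
the job is handed in; nothing more can be done
None
```

I handed the job in at about 19 s: the flap stands open beyond upright, the red-gripped grater is held still and upright about 40 mm above the middle of the large bowl's rim, and the slicer is still in its slot.

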